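# Hold a brass plate flush on the tilted filing stage, over its filings cup

## Task

Get the brass plate ready for filing on the tilting stage: first turn the filings cup, which is stored mouth-down on the bench, mouth-up, stand it on the round rubber pad on the stage's foot, under the low edge of the sloping table, where it will catch the filings, and let go of it. Then take the brass plate by the sides of its wooden block and hold the block's underside flush on the sloping wooden table, centred, its length running up the slope, pressed on lightly but surely (some 5 to 15 N), without shifting the table's angle, which differs from day to day, and without disturbing the other things on the bench. Finish while still holding the block pressed flush: do not let go.

Things in the scene. Friction and masses are not known exactly. Their poses are not given: they have to be found in the camera images.
- cup: Filings cup: plain round aluminium cup, empty, 45 mm tall, outside 44 mm across at its bottom, 50 mm at the rim, wall 2 mm, floor 3 mm, about 50 g, no handle. Origin at the outside centre of its bottom, z axis from bottom to mouth: it starts mouth-down on the bench, z pointing down, origin 45 mm above the bench.
- block: The work: wooden block 66 mm long (x), 46 mm wide (y), 16 mm thick, with a 2 mm brass plate (54 x 36 mm) on its top: 18 mm in all, about 80 g. Lies flat on the bench, plate up. Origin at the centre of its underside, x along its length, z up through the plate; either end may point up the slope. Take it across its width.
- stage: Tilting filing stage, screwed down: dark steel foot plate 82 mm wide, 6 mm thick, from stage x = -106 mm (tongue, low side) to +50 mm; pedestal; yoke 68 mm over its cheeks, with a brass lock nut to 44 mm on the right; table between the cheeks. Origin on the bench below the table's pivot, which runs along y 86 mm up.
- cup_spot (a point): Top centre of the round rubber pad (62 mm across) on the foot's tongue, 8 mm above the bench, at stage x = -64 mm; axes as the stage's. The middle of the cup's bottom belongs here. The table's low edge, 62 mm or more above the bench, slightly overhangs the cup's rear side, so hold the cup by its left and right (y) sides.
- table_face (a point): Centre of the upper face of the sloping wooden table (84 mm up the slope, 42 mm wide). x points up the slope (to the right and away from the robot, as the stage's x), y across it, z square out of the face. It lies 18 mm from the pivot. Nothing rises above the face; the cheeks end 6 mm below its middle. The block overhangs the table by 2 mm on either side.
- table_top_edge (a point): Middle of the upper edge of the table's face, 42 mm up the slope from table_face, axes the same.
- table (a joint): Tilt of the table in rad: 0 is level, growing as the edge away from the cup pad rises and the edge over the pad sinks; between 0.35 and 0.70 at the start. It is clamped by the lock nut with about 2 N m of friction and is to stay as it is.
- loupe: Bystander: small black loupe, 34 mm across, 26 mm tall, loose on the bench. Origin under its centre.
- beeswax: Bystander: brown puck of beeswax, 43 mm across, 13 mm tall, loose. Origin under its centre.
- ring_blank: Bystander: brass ring, 24 mm across, 5 mm tall, lying loose. Origin under its centre.
Not all that is in view belongs to the job. Several things look just like the block: the one meant starts farthest to the robot's left.

How it is judged:
By the outcome, as a careful person would: the job done as asked, in the order asked, and still so for the second after the job is handed in, while the arm keeps its last pose, push and grip.
It also fails if it takes over 61 s, if anything falls off the work surface, if the arm or the gripper's body presses on something with over 40 N, if the wrist force passes 120 N, or if a joint passes its speed limit or range.

## Robot

A 7-joint arm with a two-finger parallel gripper is mounted at the origin on a cart in front of the work surface, level with it; the furniture and walls round the work are solid. World frame = base frame: x ahead of the robot, y to its left, z up, the work surface at z = 0. Lengths are in m, angles in rad, forces in N, time in s.
With the tool pointing down it reaches from about 0.425 to 0.8 m from the base axis. Payload 8.3 kg.
Tool frame: the origin (TCP) lies between the finger pads; the fingertips stand 17 mm ahead of it and the grasp point (between the pads) lies 2 mm behind it; z points along the fingers, y is the line along which they close (so a half turn about z gives the same grasp; the last joint's range is limited). The gripper opens to 85 mm and grips with 20 to 120 N. Pads are 22 mm wide; open, the fingers measure 114 mm over their backs; the gripper's body (76 mm by 85 mm) begins 54 mm behind the grasp point. The pads swing forward as they close: fully open they stand 13 mm farther back than shut.
Start: joints at [1.218, 0.383, 0.016, 1.37, -0.006, 1.388, -0.046], TCP at [0.179, -0.599, 0.248] pointing down, gripper open.
Joint ranges: [-2.95, 2.95], [-0.25, 2.06], [-1.52, 1.56], [0.18, 2.33], [-1.44, 4.58], [0.02, 2.06], [-3.01, 3.01]. Speed limits (rad/s): [2.39, 2.39, 3.01, 3.01, 3.14, 3.14, 3.14].

## Interface

Orientations are given as a unit quaternion [x, y, z, w].
In Python, from plant import r gives the robot as it stands. Calls block until the motion is done:
- r.movep(position, orientation): joint-space move of the TCP to a pose.
- r.move_l(position, attitude=None, max_speed=0.15, stop_force=None): straight line of the TCP; attitude=None keeps the orientation; max_speed is the mean speed in m/s. With stop_force (N) it stops when the force on the tool has changed by that much, and returns True; else False.
- r.goto_joints(angles): joint-space move.
- r.move_gripper(opening, f_grip=None): finger opening in m; f_grip is the grip in N (None keeps the last); returns when the fingers have stopped.
- r.dwell(seconds).
- r.ik(position, orientation): joint angles nearest the present ones, or None.
- r.capture(name): name is "side" or "top"; returns a dict with "image" (420x560x3 uint8, red, green, blue), "depth" (420x560 float32, m along the optical axis (not along the pixel's ray), 0 where there is no reading), "intrinsics" (3x3 intrinsics, pixels), "R" (3x3) and "t" (3): a world point X has camera coordinates R X + t. Camera axes: x right, y down, z forward; pixel columns grow to the right and rows downward; lengths in m; the calibration is good to about 2 mm. A picture is of the moment at which its call begins.
A pose or a line that the arm cannot do raises r.MotionError and nothing moves.
- r.hand_in(): hands the job in; it is judged then, once.
Readings, each from a call of its own:
- r.current_time_s(): time.
- r.current_q(): joint angles.
- r.current_joint_vel(): joint speeds.
- r.current_joint_torque(): joint torques, N m.
- r.current_eef_pos(): TCP position.
- r.current_tool_rot(): TCP orientation.
- r.current_contact_force(): force on the tool from outside, world axes, zero at the start.
- r.current_ft_torque(): the same for the moment, N m.
- r.current_finger_gap(): finger opening in m.
- r.current_gripper_force(): force on a finger pad.
Only numpy, scipy, OpenCV 4.12 (cv2) and the standard library are available. Lean on these libraries where they do the work, as an engineer would, in place of code of your own. Each camera call takes 0.05 s, during which the arm holds its last target. There are 200 camera calls.

## Working session

There is one attempt and no reset: what is moved stays moved. The work goes in short steps, each a Python script; the robot and the scene stay as the last script left them, time stands still between calls to the robot, and variables do not carry over. Pictures are saved under pics/ and viewed, at most 10 in all, crops included, and the job is handed in when it is done.

```bash
ls; mkdir -p pics; python3 - <<'E'
from plant import r
import cv2,numpy as np
for n in("side","top"):
    c=r.capture(n); cv2.imwrite(f"pics/{n}0.png",c["image"][:,:,::-1]); np.savez(f"{n}0.npz",**{k:c[k] for k in("image","depth","intrinsics","R","t")})
    print(n,c["intrinsics"].tolist(),(-c["R"].T@c["t"]).round(3),c["R"].round(3).tolist(), (c["depth"]>0).mean())
print(r.current_time_s(),r.current_eef_pos(),r.current_tool_rot())
E
```

```text
pics
side [[428.3762886638852, 0.0, 288.4888150620469], [0.0, 428.3762886638852, 214.9095663719335], [0.0, 0.0, 1.0]] [0.636 0.908 0.608] [[-1.0, -0.001, 0.012], [-0.01, 0.586, -0.811], [-0.007, -0.811, -0.586]] 0.9924957482993197
top [[449.35414799925286, 0.0, 276.14674701429084], [0.0, 449.35414799925286, 201.8263448157319], [0.0, 0.0, 1.0]] [0.471 0.172 1.058] [[0.022, -1.0, 0.019], [-0.99, -0.025, -0.136], [0.136, -0.016, -0.991]] 0.9960501700680272
0.1 [ 0.17849993 -0.59851875  0.24740906] [ 9.89514631e-01  1.44430064e-01 -1.50931801e-04 -8.53911893e-04]
```

View pics/top0.png

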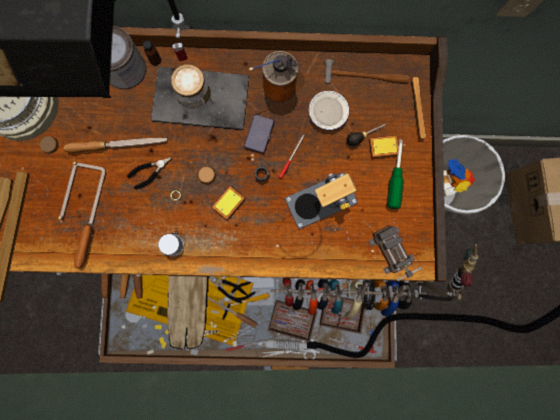

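View pics/side0.png

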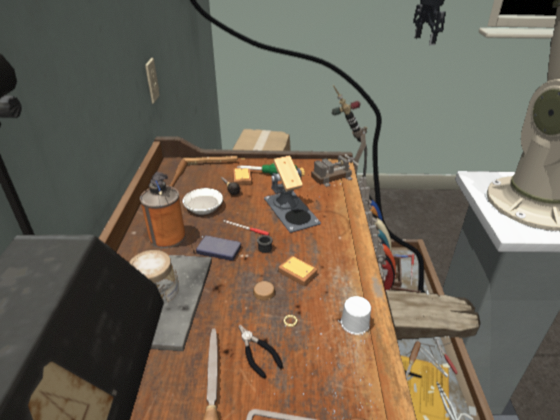

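The top view shows the cup at (170,244), the leftmost block at (228,203) and the stage with its pad at (308,206) and table at (336,190). The ring is at (175,195), the wax at (206,175) and the loupe at (262,173). The side view shows the same things: cup (356,315), block (297,269), pad (297,216), table (289,172).

```bash
cat > h.py <<'E'
import numpy as np,cv2
def load(n): return dict(np.load(n+".npz"))
def cloud(c):
    h,w=c["depth"].shape; K=c["intrinsics"]; u,v=np.meshgrid(np.arange(w),np.arange(h)); d=c["depth"].astype(float)
    P=np.stack([(u-K[0,2])/K[0,0]*d,(v-K[1,2])/K[1,1]*d,d],-1)
    return (P-c["t"])@c["R"]
E
python3 - <<'E'
from h import *
for n,(x,y,w,h,s) in {"top":(150,165,210,105,1),"side":(240,145,140,195,1)}.items():
    c=load(n+"0");s=3.8 if n=="top" else 3
    cv2.imwrite(f"pics/{n}0c.png",cv2.resize(c["image"][y:y+h,x:x+w,::-1],None,fx=s,fy=s,interpolation=cv2.INTER_CUBIC))
    P=cloud(c)
    pts={"top":[(170,244),(165,240),(228,203),(175,195),(206,175),(262,173),(308,206),(325,195),(336,190),(345,185),(200,220)],
     "side":[(356,303),(297,267),(263,285),(297,216),(289,172),(285,165),(295,182),(330,250)]}[n]
    for u,v in pts: print(n,u,v,P[v,u].round(4))
E
```

```text
top 170 244 [0.5098 0.3915 0.0427]
top 165 240 [0.5182 0.4022 0.047 ]
top 228 203 [0.6088 0.2673 0.0189]
top 175 195 [ 6.274e-01  3.953e-01 -3.000e-04]
top 206 175 [0.6748 0.322  0.0139]
top 262 173 [6.857e-01 1.904e-01 3.000e-04]
top 308 206 [0.6073 0.08   0.0114]
top 325 195 [0.6223 0.05   0.0898]
top 336 190 [0.6316 0.0282 0.1041]
top 345 185 [0.641  0.0106 0.115 ]
top 200 220 [5.692e-01 3.334e-01 4.000e-04]
side 356 303 [0.5114 0.3898 0.044 ]
side 297 267 [0.6124 0.2715 0.0186]
side 263 285 [0.6785 0.3179 0.0138]
side 297 216 [0.6092 0.083  0.0084]
side 289 172 [0.6294 0.0359 0.1014]
side 285 165 [0.639  0.0183 0.1101]
side 295 182 [0.6152 0.0541 0.0853]
side 330 250 [0.539  0.1973 0.0009]
```

View pics/top0c.png

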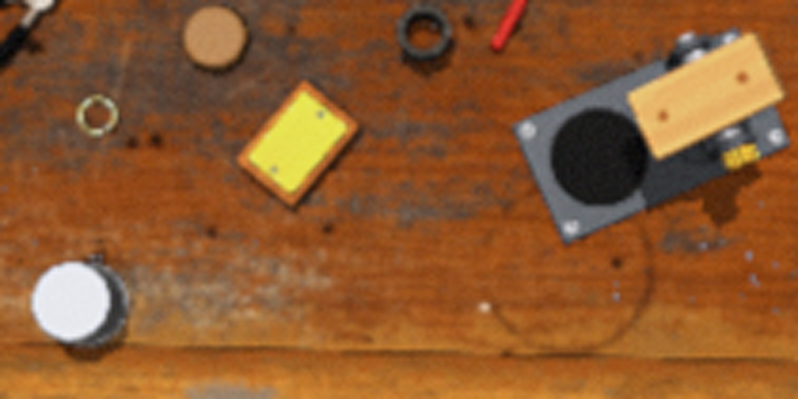

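View pics/side0c.png

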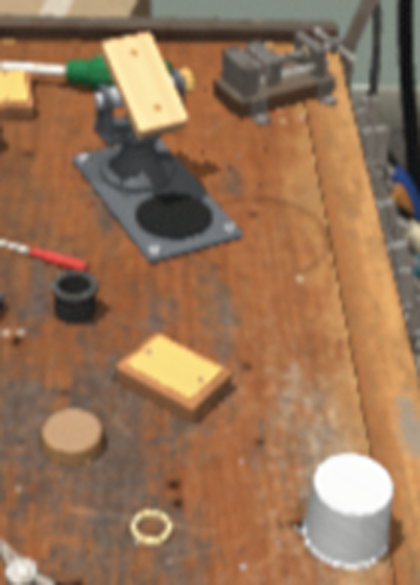

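The crops give the block's plate corners at about (305,83), (357,127), (292,207) and (240,160), which is 3.8× on the top crop. They also show the pad centre at (600,156), the table corners at (628,95), (755,34), (783,97) and (655,160), and the cup disc at (72,302). Next I fit these from the depth clouds of both views.

```bash
cat > meas.py <<'E'
from h import *
def rect(xy): return cv2.minAreaRect(xy.astype(np.float32))
def near(P,c,rad): return np.linalg.norm(P[...,:2]-c,axis=-1)<rad
if __name__=="__main__":
  for n in("top","side"):
    c=load(n+"0");P=cloud(c);hsv=cv2.cvtColor(c["image"],cv2.COLOR_RGB2HSV)
    q=P[near(P,[.51,.39],.05)&(P[...,2]>.041)];q=q[q[:,2]<.052]
    print(n,"cup",cv2.minEnclosingCircle((q[:,:2]*1e3).astype(np.float32)),q.mean(0),q.shape)
    m=near(P,[.61,.27],.06)&(P[...,2]>.014)&(P[...,2]<.024);q=P[m]
    print(" block",rect(q[:,:2]*1e3),q.mean(0),np.median(q[:,2]))
    b=P[near(P,[.55,.3],.04)];print(" bench",np.median(b[:,2]))
    m=near(P,[.63,.035],.06)&(P[...,2]>.06)&(hsv[...,0]>8)&(hsv[...,0]<28)&(hsv[...,2]>120);q=P[m]
    for _ in range(4):
        c0=np.median(q,0) if _==0 else q.mean(0);_,_,V=np.linalg.svd(q-c0);nn=V[2]*np.sign(V[2,2]);q=q[abs((q-c0)@nn)<.004]
    xs=np.array([-nn[0],-nn[1],0]);xs/=np.hypot(*xs[:2]);tilt=np.arccos(nn[2])
    up=xs*np.cos(tilt)+np.array([0,0,np.sin(tilt)]);yy=np.cross(nn,up)
    R=rect(np.c_[(q-c0)@up,(q-c0)@yy]*1e3);ctr=c0+R[0][0]/1e3*up+R[0][1]/1e3*yy
    print(" table n",nn,"tilt",tilt,"yaw",np.degrees(np.arctan2(xs[1],xs[0])),"rect",R,"ctr",ctr,len(q),"res",((q-c0)@nn).std())
    # foot: above-bench points, pad dark
    m=near(P,[.607,.08],.05)&(P[...,2]>.004)&(P[...,2]<.016)&(hsv[...,2]<45);q=P[m]
    print(" pad",cv2.minEnclosingCircle((q[:,:2]*1e3).astype(np.float32)),rect(q[:,:2]*1e3),np.median(q[:,2]))
  # stereo check by own pixel picks (top crop/3.8, side crop/3)
  def tri(a,b):
    A=[]
    for n,p in(("top0",a),("side0",b)):
        c=load(n);M=c["intrinsics"]@np.c_[c["R"],c["t"]];A.append((M,np.array(p,float)))
    X=cv2.triangulatePoints(A[0][0],A[1][0],A[0][1].reshape(2,1),A[1][1].reshape(2,1));return (X[:3]/X[3]).ravel().round(4)
  T=lambda u,v:(150+(u+.5)/3.8-.5,165+(v+.5)/3.8-.5);S=lambda u,v:(240+(u+.5)/3-.5,145+(v+.5)/3-.5)
  for k,a,b in[("pad",(600,156),(174,215)),("cupdisc",(72,302),(353,485)),("bolt lo",(663,116),(157,110)),("bolt hi",(741,77),(132,51)),
   ("screwL",(528,129),(154,249)),("screwR",(570,228),(229,228)),("bscrew1",(320,114),(150,354)),("bscrew2",(274,169),(199,379))]:
    print(k,tri(T(*a),S(*b)))
E
python3 meas.py
```

```text
top cup ((510.7007141113281, 394.110107421875), 23.40283966064453) [0.51032694 0.39340427 0.04555324] (338, 3)
 block ((611.559326171875, 267.0873107910156), (46.2236213684082, 65.78102111816406), 51.167091369628906) [0.61133899 0.26681353 0.01791547] 0.01787495446541542
 bench 0.0006301303037891337
 table n [-0.24597605  0.42635216  0.87047092] tilt 0.5146380949008391 yaw -60.01799261682403 rect ((-1.4875602722167969, -12.152057647705078), (63.830570220947266, 85.11988830566406), 85.3401870727539) ctr [0.6225423  0.0254768  0.10143865] 626 res 0.0014619550362432144
 pad ((607.2498779296875, 80.77787780761719), 30.18842887878418) ((607.4298095703125, 81.8057861328125), (58.05479431152344, 57.579071044921875), 26.256324768066406) 0.008738469341838069
side cup ((509.5748596191406, 396.3430480957031), 23.844221115112305) [0.51054321 0.39820334 0.04499174] (444, 3)
 block ((611.5962524414062, 269.7054138183594), (48.309181213378906, 66.24146270751953), 52.75297164916992) [0.61106256 0.27234291 0.01763493] 0.01784398991052758
 bench 0.0005325762002099809
 table n [-0.22753163  0.44484209  0.86622449] tilt 0.523200457039313 yaw -62.91077655415372 rect ((0.3690757751464844, -7.724781036376953), (54.80622482299805, 85.2602310180664), 88.39590454101562) ctr [0.62681967 0.02996428 0.10122087] 467 res 0.0013786780770016955
 pad ((608.8408203125, 83.7232666015625), 28.309030532836914) ((609.0338745117188, 83.63713073730469), (50.21895217895508, 53.76983642578125), 37.70945739746094) 0.008419537010123797
pad [0.6082 0.0808 0.006 ]
cupdisc [0.5094 0.395  0.0413]
bolt lo [0.6224 0.0515 0.0855]
bolt hi [0.6417 0.0113 0.115 ]
screwL [0.6241 0.1259 0.0063]
screwR [0.564  0.0986 0.0066]
bscrew1 [0.6283 0.2549 0.0154]
bscrew2 [0.5944 0.2815 0.0173]
```

```bash
cat >> h.py <<'E'
from scipy.spatial.transform import Rotation as Ro
def tool(head,pitch,sy):
    """heading (deg) of tool z, pitch below horizontal (deg), sy: tool y = sy*left(head). -> quat"""
    a,p=np.radians([head,pitch]); d=np.array([np.cos(a)*np.cos(p),np.sin(a)*np.cos(p),-np.sin(p)])
    y=sy*np.array([-np.sin(a),np.cos(a),0]); return Ro.from_matrix(np.c_[np.cross(y,d),y,d]).as_quat()
def tz(q): return Ro.from_quat(q).as_matrix()[:,2]
YAW=-64.8
E
cat > plan.py <<'E'
from h import *
from plant import r
ux=np.array([np.cos(np.radians(YAW)),np.sin(np.radians(YAW)),0]);uy=np.array([-ux[1],ux[0],0])
for n in("top0","side0"):
    P=cloud(load(n)).reshape(-1,3);c0=np.array([.6315,.0315,.1015])
    D=P-c0;s=D@ux;t=D@uy;q=P[(abs(s)<.031)&(abs(t)<.016)&(P[:,2]>.07)];s_,t_=(q-c0)@ux,(q-c0)@uy
    A=np.c_[s_,t_,np.ones(len(q))];w=np.ones(len(q),bool)
    for _ in range(4): k=np.linalg.lstsq(A[w],q[w,2],rcond=None)[0];w=abs(A@k-q[:,2])<.004
    print(n,"tilt",np.arctan(k[0]),"side",np.arctan(k[1]),"z0",c0[2]+k[2],w.sum())
    tl=np.arctan(k[0]);nn=np.array([-k[0],-k[1],1]);nn/=np.linalg.norm(nn)
    h=np.abs(k@np.c_[s:=D@ux,t:=D@uy,np.ones(len(D))].T+c0[2]-P[:,2])*nn[2]
    e=(h<.003)&(abs(s)<.06)&(abs(t)<.03);ss=s[e]/np.cos(tl);tt=t[e]
    print("  extents slope",np.percentile(ss,[1,99])*1e3,"of core", np.percentile(ss[abs(tt)<.012],[1,99])*1e3,"across",np.percentile(tt[abs(ss)<.02],[2,98])*1e3,np.percentile(tt[ss>.025],[2,98])*1e3,np.percentile(tt[ss<-.025],[2,98])*1e3)
f=lambda p,q:(lambda z:None if z is None else z.round(2).tolist())(r.ik(list(p),list(q)))
print("q",r.current_q())
cup=np.array([.5103,.3945,.026]);pad=np.array([.608,.0815,.008+.024])
for p in(32,38):
  for s in(1,-1):
    for h in(-30,0,30,60,90): print("g1",p,s,h,f(cup,tool(h,p,s)))
    print("fin",p,s,f(pad,tool(YAW,p,-s)), f(pad+[0,0,.1],tool(YAW,p,-s)))
    for h in range(-180,180,45): print("lay",p,s,h,f([.52,.23,.03],tool(h,90-p,-s)),f([.52,.23,.03],tool(h+180,90-p,s)))
E
python3 plan.py
```

```text
top0 tilt 0.5150310666599659 side 0.011947289415870569 z0 0.2031369546352911 446Traceback (most recent call last):
  File "plan.py", line 13, in <module>
    print("  extents slope",np.percentile(ss,[1,99])*1e3,"of core", np.percentile(ss[abs(tt)<.012],[1,99])*1e3,"across",np.percentile(tt[abs(ss)<.02],[2,98])*1e3,np.percentile(tt[ss>.025],[2,98])*1e3,np.percentile(tt[ss<-.025],[2,98])*1e3)
                            ~~~~~~~~~~~~~^^^^^^^^^^^
    return _quantile_unchecked(
        a, q, axis, out, overwrite_input, method, keepdims, weights)
    return _ureduce(a,
                    func=_quantile_ureduce_func,
    ...<5 lines>...
                    overwrite_input=overwrite_input,
                    method=method)
    r = func(a, **kwargs)
    result = _quantile(arr,
                       quantiles=q,
    ...<2 lines>...
                       out=out,
                       weights=wgt)
    slices_having_nans = np.isnan(arr[-1, ...])
                                  ~~~^^^^^^^^^
IndexError: index -1 is out of bounds for axis 0 with size 0
```

```bash
sed -i 's/c0\[2\]+k\[2\]/k[2]/; s/\.T+c0\[2\]-P/.T-P/' plan.py; python3 plan.py
```

```text
top0 tilt 0.5150310666599659 side 0.011947289415870569 z0 0.1016369546352911 446
  extents slope [-39.37580317  43.08835165] of core [-38.85432808  43.07086053] across [-19.68143006  20.28195324] [-19.46816426  20.74748687] [-19.78873036  19.47364118]
side0 tilt 0.5146995140714326 side -0.0011475396574909822 z0 0.10248475044250055 340
  extents slope [-41.99613639  40.69151533] of core [-42.50389142  40.73864523] across [-18.35884702  21.04110097] [-19.36580479  21.66524332] [-18.90856869  21.1965852 ]
q [ 1.21810101  0.38410674  0.01637844  1.3710476  -0.00627208  1.38822248
 -0.04648661]
g1 32 1 -30 [-0.56, 1.0, -0.86, 1.69, 1.61, 1.71, -0.95]
g1 32 1 0 [-0.57, 0.72, -0.64, 2.09, 1.87, 1.22, -0.95]
g1 32 1 30 None
g1 32 1 60 [0.64, 1.22, -1.29, 2.22, 2.58, 0.41, 0.21]
g1 32 1 90 [0.16, 0.75, -0.51, 1.91, -1.2, 0.7, -2.32]
fin 32 1 [-0.05, 0.99, -0.86, 1.7, 1.52, 1.76, 2.12] [0.07, 0.92, -1.07, 1.69, 1.54, 1.9, 2.25]
lay 32 1 -180 [0.08, 1.0, -0.81, 1.23, 0.35, 1.62, 0.89] [-0.09, 0.36, -0.64, 2.18, 1.29, 0.57, -0.19]
lay 32 1 -135 [0.06, 1.26, -1.3, 1.21, 1.01, 1.97, 1.25] [0.75, 0
[... 3489 characters left out ...]
.14, 1.09, -0.84, 1.12, 0.68, 1.89, -1.72] [0.66, 0.55, -1.08, 2.25, 1.44, 0.13, -2.38]
lay 38 -1 -90 [-0.29, 0.9, -0.72, 1.44, 0.89, 1.66, -1.2] [0.46, 0.62, -0.69, 1.91, -0.44, 0.7, 0.22]
lay 38 -1 -45 [-0.04, 0.84, -1.07, 1.87, 1.37, 1.49, -0.89] [0.34, 0.91, -0.79, 1.46, 0.01, 1.28, 0.46]
lay 38 -1 0 [-0.33, 0.33, -0.42, 2.25, 1.53, 0.54, -0.5] [0.05, 1.06, -0.77, 1.13, 0.3, 1.73, 0.92]
lay 38 -1 45 [0.66, 0.55, -1.08, 2.25, 1.44, 0.13, 0.76] [-0.06, 1.2, -1.08, 1.11, 0.86, 1.98, 1.34]
lay 38 -1 90 [0.21, 0.54, -0.37, 1.92, -0.71, 0.77, -2.72] [-0.04, 1.23, -1.3, 1.42, 1.31, 2.02, 1.78]
lay 38 -1 135 [0.15, 0.81, -0.48, 1.47, -0.23, 1.29, -2.51] [0.07, 1.04, -1.29, 1.87, 1.53, 1.7, 2.24]
```

```bash
cat >> h.py <<'E'
P0=32.; CUP=np.array([.5103,.3945,.024]); LAY=np.array([.51,.215])
def tcp(axis_pt,q,off=.002): return np.asarray(axis_pt)-off*tz(q)   # cup axis 'off' ahead of TCP
def st(r,m=""): print(m,"t%.2f"%r.current_time_s(),"p",np.round(r.current_eef_pos(),4),"F",np.round(r.current_contact_force(),1),"gap %.4f"%r.current_finger_gap(),"gf %.1f"%r.current_gripper_force())
E
python3 - <<'E'
from h import *
from plant import r
q=tool(-30,P0,1);g=tcp(CUP,q)
r.movep([.45,.15,.32],tool(-30,60,1));st(r,"way")
r.movep(g+[0,0,.1],q);st(r,"pre");print(np.round(r.current_q(),2))
print(r.move_l(g,max_speed=.08,stop_force=6));st(r,"down")
c=r.capture("side");cv2.imwrite("pics/s1.png",cv2.resize(c["image"][200:400,260:500,::-1],None,fx=3,fy=3))
E
```

```text
way t2.92 p [0.4504 0.1491 0.3198] F [0.6 0.3 0. ] gap 0.0854 gf 0.0
pre t4.14 p [0.5098 0.3943 0.1258] F [-0.5  0.5  0.5] gap 0.0858 gf 0.0
[-0.5   0.86 -0.95  1.68  1.53  1.77 -0.82]
False
down t5.54 p [0.509  0.3956 0.0257] F [ 0.2 -0.1 -0.3] gap 0.0852 gf 0.0
```

View pics/s1.png

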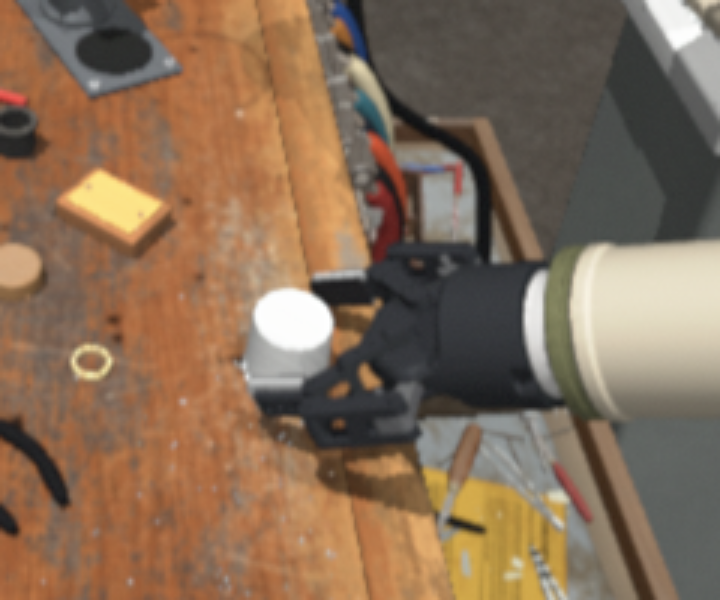

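The crop shows the cup at (292,345) between the open fingers at (285,395) and (340,288). They will swing a bit farther forward as they close. I close, lift, and move on to the lay-down pose.

```bash
python3 - <<'E'
from h import *
from plant import r
r.move_gripper(.03,50);st(r,"closed")
p=np.array(r.current_eef_pos());r.move_l(p+[0,0,.13],max_speed=.12);st(r,"lift")
u=135;q=tool(u,90-P0-3.8,-1);g=tcp([*LAY,.0245],q)
r.movep(g+[0,0,.09],q);st(r,"prelay");print(np.round(r.current_q(),2))
for n,a in(("side",(slice(150,350),slice(250,490))),):
    c=r.capture(n);cv2.imwrite("pics/s2.png",cv2.resize(c["image"][a][:,:,::-1],None,fx=3,fy=3))
E
```

```text
closed t6.03 p [0.5088 0.3955 0.0256] F [-1.1  0.4  4. ] gap 0.0471 gf 51.3
lift t7.28 p [0.5087 0.3952 0.1546] F [ 0.8  0.4 -0.9] gap 0.0466 gf 51.1
prelay t8.49 p [0.5092 0.2154 0.1157] F [ 0.3 -0.  -1.4] gap 0.0471 gf 51.4
[ 0.51  0.89 -1.08  1.47  0.17  1.4   0.28]
```

View pics/s2.png

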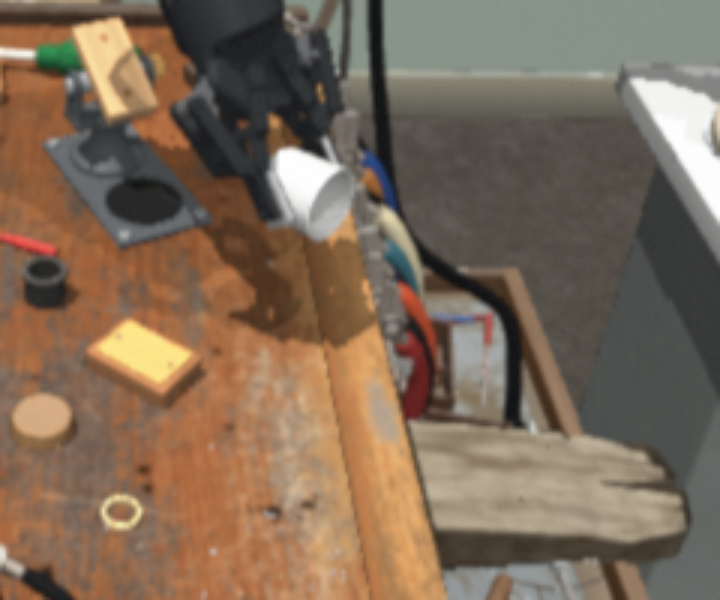

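The cup hangs at (310,195) with its mouth towards the camera and level, as planned, above clear bench. I lower it, release slightly, swing the tool about the finger axis and regrip.

```bash
python3 - <<'E'
from h import *
from plant import r
u=135;q=tool(u,90-P0-3.8,-1);g=tcp([*LAY,.0245],q)
r.move_l(g+[0,0,.012],max_speed=.12)
print(r.move_l(g-[0,0,.006],max_speed=.03,stop_force=3));st(r,"laid")
p=np.array(r.current_eef_pos());ax=p+.002*tz(q)
r.move_gripper(.062);st(r,"open")
for dev in(15,0,-15,-32):  # tool tilt about the finger axis, axis height raised 3 mm midway
    a=dev-3.8*0; h,s=(u,-1) if dev>0 else (u+180,1)
    qq=tool(h,90-abs(dev)+(3.8 if dev==-32 else 0),s)
    r.move_l(tcp(ax+[0,0,.003],qq),qq,max_speed=.1)
st(r,"swung");print(np.round(r.current_q(),2))
c=r.capture("side");cv2.imwrite("pics/s3.png",cv2.resize(c["image"][150:350,250:490,::-1],None,fx=3,fy=3))
E
```

```text
True
laid t9.81 p [0.511  0.2144 0.0258] F [ 1.3 -2.3  5. ] gap 0.0474 gf 52.1
open t10.11 p [0.5104 0.214  0.0248] F [-0.3  0.1 -0.2] gap 0.0622 gf 0.0
swung t11.82 p [0.5097 0.2148 0.0278] F [ 0.5 -0.  -0.2] gap 0.0619 gf 0.0
[-0.19  0.55 -0.69  1.91  0.98  1.08 -0.64]
```

View pics/s3.png

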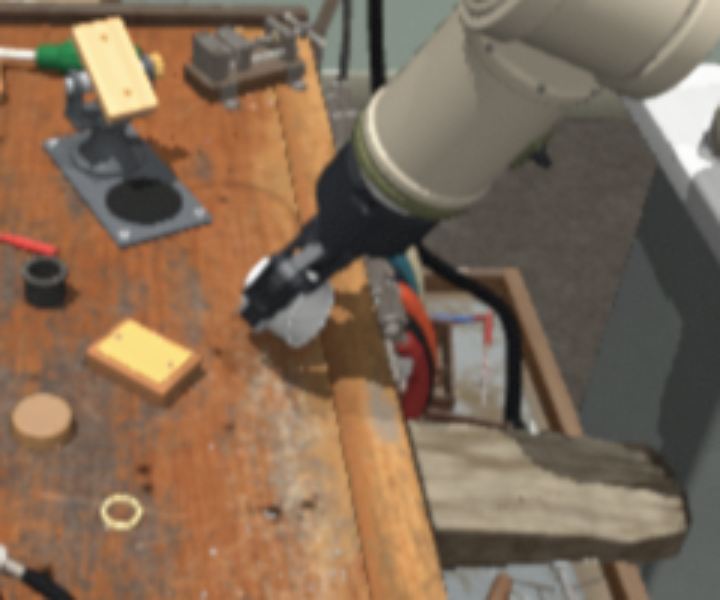

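The cup lies at (290,300), still between the fingers. I regrip it, lift, and turn it mouth-up before the stage.

```bash
python3 - <<'E'
from h import *
from plant import r
p=np.array(r.current_eef_pos());r.move_l(p-[0,0,.0015],max_speed=.05)
r.move_gripper(.03,50);st(r,"closed")
p=np.array(r.current_eef_pos());r.move_l(p+[0,0,.12],max_speed=.12);st(r,"lift")
q=tool(YAW,P0,-1);ux=np.array([np.cos(np.radians(YAW)),np.sin(np.radians(YAW)),0])
spot=np.array([.608,.0815,.008+.023]);g=tcp(spot,q)
r.movep(g-.09*ux+[0,0,.06],q);st(r,"pre");print(np.round(r.current_q(),2))
for n in("side","top"):
    c=r.capture(n);np.savez(f"{n}1.npz",**{k:c[k] for k in("image","depth","intrinsics","R","t")})
a=load("side1")["image"][130:310,240:400,::-1];b=load("top1")["image"][150:270,220:370,::-1]
cv2.imwrite("pics/s4.png",np.hstack([cv2.resize(a,(480,540)),cv2.resize(b,(320,256)).copy() if 0 else cv2.copyMakeBorder(cv2.resize(b,(320,256)),0,284,0,0,cv2.BORDER_CONSTANT)]))
E
```

```text
closed t12.40 p [0.5111 0.2137 0.0274] F [ 1.  -1.2  4.2] gap 0.0475 gf 50.9
lift t13.56 p [0.5107 0.2133 0.1465] F [ 0.6 -0.6 -0.4] gap 0.0472 gf 51.1
pre t15.74 p [0.569  0.1645 0.0921] F [ 0.3  0.3 -0.4] gap 0.0477 gf 51.2
[-0.21  0.9  -0.87  1.64  1.36  1.84  2.13]
```

View pics/s4.png

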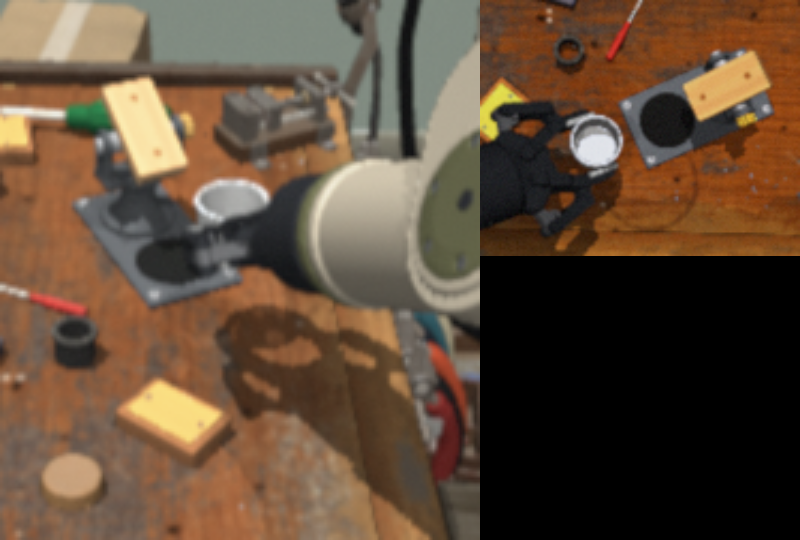

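The cup is mouth-up in the gripper: rim at (232,200) in the side crop and (596,143) in the top crop, with the pad still free ahead of it. I measure its rim to get its tilt and its offset from the TCP.

```bash
python3 - <<'E'
from h import *
ux=np.array([np.cos(np.radians(YAW)),np.sin(np.radians(YAW)),0]);uy=np.array([-ux[1],ux[0],0])
for n in("top1","side1"):
    c=load(n);P=cloud(c);hsv=cv2.cvtColor(c["image"],cv2.COLOR_RGB2HSV)
    m=(np.linalg.norm(P[...,:2]-[.571,.163],axis=-1)<.04)&(P[...,2]>.06)&(P[...,2]<.14)&(hsv[...,1]<60)&(hsv[...,2]>70)
    q=P[m];top=np.percentile(q[:,2],97);print(n,"npts",m.sum(),"z97",top)
    rim=q[q[:,2]>top-.012]
    for _ in range(3):
        A=np.c_[(rim-[.571,.163,0])@ux,(rim-[.571,.163,0])@uy,np.ones(len(rim))];k=np.linalg.lstsq(A,rim[:,2],rcond=None)[0];rim=rim[abs(A@k-rim[:,2])<.004]
    print(" tilt x,y deg",np.degrees(k[:2]),"rim n",len(rim),"rim mid z",rim[:,2].mean(),"circle",cv2.minEnclosingCircle((rim[:,:2]*1e3).astype(np.float32)))
    fl=q[q[:,2]<top-.03];print(" low pts",len(fl),np.percentile(fl[:,2],[5,50]) if len(fl) else 0, fl.mean(0))
E
```

```text
top1 npts 523 z97 0.12043991346077071
 tilt x,y deg [-1.29718556 -1.58247215] rim n 106 rim mid z 0.11719035507593206 circle ((568.7996826171875, 166.05783081054688), 31.95766258239746)
 low pts 290 [0.07348293 0.07635293] [0.57283216 0.16045013 0.07691116]
side1 npts 279 z97 0.11903803875633348
 tilt x,y deg [-5.35248485  0.12184249] rim n 101 rim mid z 0.11462413074374385 circle ((576.256103515625, 166.94577026367188), 33.243003845214844)
 low pts 9 [0.07362678 0.07780702] [0.5741751  0.18406544 0.07681673]
```

```bash
python3 - <<'E'
from h import *
from plant import r
ux=np.array([np.cos(np.radians(YAW)),np.sin(np.radians(YAW)),0]);q=tool(YAW,P0,-1)
g=tcp([.608,.0815,.03],q);g[2]=.034
r.move_l(g-.045*ux+[0,0,.004],max_speed=.1);print(r.move_l(g,max_speed=.07,stop_force=8));st(r,"over")
print(r.move_l(g-[0,0,.014],max_speed=.025,stop_force=4));st(r,"set")
r.dwell(.2);r.move_gripper(.062);st(r,"open")
p=np.array(r.current_eef_pos());print(r.move_l(p-.1*tz(q),max_speed=.1,stop_force=8));st(r,"back")
r.move_l(p-.1*tz(q)+[0,0,.12]-.03*ux,max_speed=.2)
for n in("side","top"):
    c=r.capture(n);np.savez(f"{n}2.npz",**{k:c[k] for k in("image","depth","intrinsics","R","t")})
a=load("side2")["image"][130:310,240:400,::-1];b=load("top2")["image"][150:270,220:370,::-1]
cv2.imwrite("pics/s5.png",np.hstack([cv2.resize(a,(480,540)),cv2.copyMakeBorder(cv2.resize(b,(320,256)),0,284,0,0,cv2.BORDER_CONSTANT)]))
st(r)
E
```

```text
False
over t17.48 p [0.6072 0.0833 0.034 ] F [ 0.2  0.9 -0.7] gap 0.0475 gf 51.2
True
set t17.85 p [0.6073 0.0839 0.0281] F [-1.7  1.3  5. ] gap 0.0475 gf 51.4
open t18.34 p [0.6069 0.0831 0.0271] F [-0.4 -0.1 -0.1] gap 0.0617 gf 0.0
False
back t19.49 p [0.571  0.1589 0.0798] F [-0.2 -0.3 -0.5] gap 0.0623 gf 0.0
 t20.36 p [0.558  0.1859 0.1985] F [ 0.3 -0.4 -0.4] gap 0.0619 gf 0.0
```

View pics/s5.png

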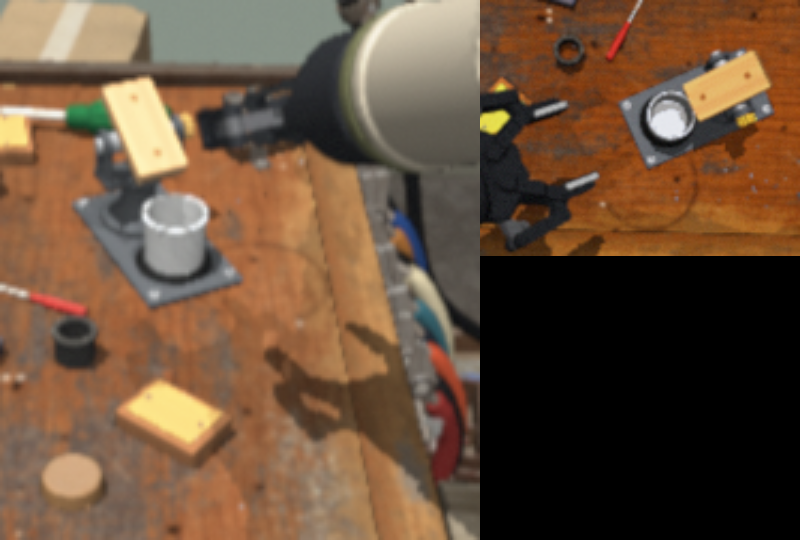

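The cup stands upright at (174,240) in the side crop and (668,116) in the top crop, with the pad's dark rim showing evenly round it. The block is unmoved. Now the block.

```bash
python3 - <<'E'
from h import *
from plant import r
ux=np.array([np.cos(np.radians(YAW)),np.sin(np.radians(YAW)),0]);uy=np.array([-ux[1],ux[0],0])
for n in("top2","side2"):
    c=load(n);P=cloud(c);hsv=cv2.cvtColor(c["image"],cv2.COLOR_RGB2HSV)
    m=(np.linalg.norm(P[...,:2]-[.6115,.268],axis=-1)<.06)&(P[...,2]>.014)&(P[...,2]<.024)
    print(n,"block",cv2.minAreaRect((P[m][:,:2]*1e3).astype(np.float32)))
    m=(np.linalg.norm(P[...,:2]-[.608,.0815],axis=-1)<.04)&(P[...,2]>.046)&(P[...,2]<.06)&(hsv[...,1]<60);q=P[m][:,:2]*1e3
    print(" cup rim",cv2.minAreaRect(q.astype(np.float32)),q.mean(0))
tl=.515;nn=np.array([-np.sin(tl)*ux[0],-np.sin(tl)*ux[1],np.cos(tl)]);face=np.array([.6323,.0314,.102])
B=np.array([.6115,.2684,.017])
for s in(1,-1):
    print(s,[None if (z:=r.ik(list(p),list(q))) is None else z.round(2).tolist() for p,q in((B+[0,0,.1],tool(-38.3,90,s)),(B,tool(-38.3,90,s)),(face+nn*.08,tool(YAW,90-np.degrees(tl),s)),(face+nn*.0165,tool(YAW,90-np.degrees(tl),s)))])
print(np.round(r.current_q(),2))
E
```

```text
top2 block ((613.0585327148438, 266.1398620605469), (45.06932830810547, 62.02604293823242), 51.72690200805664)
 cup rim ((607.4694213867188, 82.03258514404297), (50.51198196411133, 46.86278533935547), 26.99161148071289) [608.36497907  83.17118453]
side2 block ((610.8745727539062, 269.0130310058594), (48.1890869140625, 66.75202941894531), 50.791744232177734)
 cup rim ((607.2317504882812, 82.06886291503906), (50.930694580078125, 50.23667907714844), 27.418487548828125) [608.05328439  81.41022577]
1 [[0.06, 0.71, -0.83, 1.38, 0.52, 1.28, 0.11], [0.06, 0.82, -0.8, 1.46, 0.62, 1.13, 0.05], [-1.23, 0.64, 1.14, 1.68, -0.08, 1.04, 0.25], [0.24, 0.61, -0.85, 1.66, 1.01, 1.31, -0.49]]
-1 [[-1.19, 0.99, 1.35, 1.45, -0.96, 1.46, -2.08], [0.24, 1.05, -1.23, 1.45, 1.0, 1.34, 3.0], [0.34, 0.65, -1.12, 1.61, 1.07, 1.51, 2.62], [0.37, 0.72, -1.07, 1.65, 1.14, 1.43, 2.59]]
[-0.22  0.77 -0.93  1.57  1.29  1.94  2.26]
```

```bash
python3 - <<'E'
from h import *
from plant import r
B=np.array([.6115,.2684,.017]);q=tool(-38.3,90,1)
r.movep(B+[0,0,.11],q);r.move_gripper(.075);st(r,"pre")
r.move_l(B+[0,0,.015],max_speed=.12);print(r.move_l(B,max_speed=.04,stop_force=5));st(r,"down")
r.move_gripper(.03,60);st(r,"closed")
p=np.array(r.current_eef_pos());r.move_l(p+[0,0,.12],max_speed=.15);st(r,"lift");print(np.round(r.current_q(),2))
for n in("side","top"):
    c=r.capture(n);np.savez(f"{n}3.npz",**{k:c[k] for k in("image","depth","intrinsics","R","t")})
E
```

```text
pre t22.50 p [0.6113 0.2686 0.1269] F [-0.7  0.1  0. ] gap 0.0750 gf 0.0
False
down t23.97 p [0.6114 0.2684 0.0167] F [-0.2 -0.5  0.4] gap 0.0749 gf 0.0
closed t24.34 p [0.6118 0.2687 0.0176] F [ 0.7 -0.2  3.3] gap 0.0443 gf 63.0
lift t25.29 p [0.6113 0.2682 0.1363] F [-0.2 -0.6 -0.8] gap 0.0448 gf 62.5
[ 0.06  0.69 -0.83  1.36  0.51  1.31  0.12]
```

```bash
cat >> h.py <<'E'
TL=.515; UX=np.array([np.cos(np.radians(YAW)),np.sin(np.radians(YAW)),0]);UY=np.array([-UX[1],UX[0],0])
NN=np.cos(TL)*np.array([0,0,1.])-np.sin(TL)*UX; UP=np.cos(TL)*UX+np.sin(TL)*np.array([0,0,1.]); FACE=np.array([.6323,.0314,.102])
QP=tool(YAW,90-np.degrees(TL),1)
E
python3 - <<'E'
from h import *
from plant import r
g=FACE+NN*.0168
j=r.ik(list(g+NN*.07),list(QP));print(None if j is None else j.round(2))
if j is not None and np.abs(j-r.current_q()).max()<1.5:
    r.movep(g+NN*.07,QP);r.move_l(g+NN*.012,max_speed=.1);st(r,"near")
    for n in("side","top"):
        c=r.capture(n);np.savez(f"{n}4.npz",**{k:c[k] for k in("image","depth","intrinsics","R","t")})
    a=load("side4")["image"][140:240,240:360,::-1];b=load("top4")["image"][160:240,280:376,::-1]
    cv2.imwrite("pics/s6.png",np.vstack([cv2.resize(a,(480,400)),]) if 0 else np.hstack([cv2.resize(a,(396,330),interpolation=cv2.INTER_CUBIC),cv2.resize(b,(396,330),interpolation=cv2.INTER_CUBIC)]))
E
```

```text
[ 0.03  0.45 -0.62  1.61  0.8   1.32 -0.39]
near t26.95 p [0.6263 0.0445 0.1271] F [-0.6  0.3 -0.3] gap 0.0444 gf 62.6
```

View pics/s6.png

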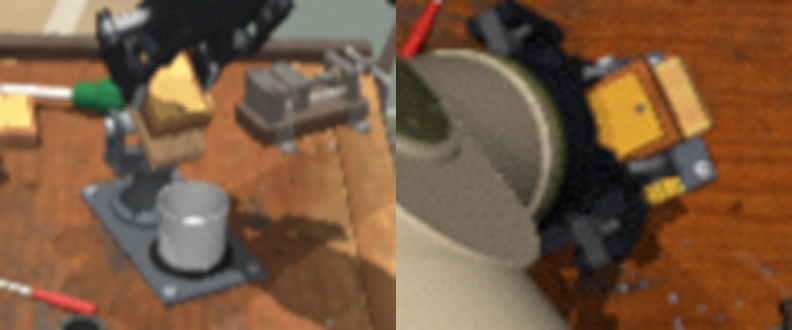

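The block hangs parallel over the table: at (180,95) with the table at (168,140) in the side half, and at (630,110) with the table's upper edge at (685,95) in the top half. The cup stands at (193,228). Now I check the centring in the slope frame.

```bash
python3 - <<'E'
from h import *
for n in("top4","side4"):
    c=load(n);P=cloud(c);hsv=cv2.cvtColor(c["image"],cv2.COLOR_RGB2HSV)
    D=P-FACE;s,t,h=D@UP*1e3,D@UY*1e3,D@NN*1e3
    w=(hsv[...,0]>6)&(hsv[...,0]<32)&(hsv[...,1]>80)&(hsv[...,2]>80)&(abs(s)<50)&(abs(t)<32)
    for k,lo,hi in(("block",24,36),("table",-5,5)):
        m=w&(h>lo)&(h<hi)
        if m.sum()<20: print(n,k,m.sum());continue
        print(n,k,m.sum(),"h",np.median(h[m]).round(1),"s",np.percentile(s[m],[1,99]).round(1),"t",np.percentile(t[m],[1,99]).round(1),"rect",cv2.minAreaRect(np.c_[s[m],t[m]].astype(np.float32)))
        A=np.c_[s[m],t[m],np.ones(m.sum())];kk=np.linalg.lstsq(A,h[m],rcond=None)[0];print("   slope deg",np.degrees(kk[:2]).round(2))
E
```

```text
top4 block 354 h 29.0 s [-1.6 33.8] t [-22.2  22.8] rect ((15.422027587890625, 0.27287864685058594), (47.05167007446289, 37.3488883972168), 89.21937561035156)
   slope deg [-2.69 -0.65]
top4 table 130 h -0.1 s [28.9 43.2] t [-20.8  20.1] rect ((35.8282470703125, -0.3190574645996094), (14.846810340881348, 41.31099319458008), 0.6414024233818054)
   slope deg [-0.71 -0.89]
side4 block 319 h 29.4 s [-34.   17.4] t [-21.7  23.5] rect ((-5.670097351074219, 0.7448673248291016), (46.440284729003906, 59.63030242919922), 88.12645721435547)
   slope deg [ 1.98 -0.04]
side4 table 142 h -0.1 s [-43.3  -5.4] t [-21.   21.3] rect ((-23.321420669555664, 0.1922149658203125), (40.06178283691406, 43.52937698364258), 0.7287636399269104)
   slope deg [ 0.63 -1.02]
```

Block and table are centred within about 0.5 mm and parallel. Pressing on.

```bash
python3 - <<'E'
from h import *
from plant import r
r.move_gripper(.03,90)
g=FACE+NN*.0168
r.move_l(g+NN*.004,max_speed=.05);f0=np.mean([(r.current_contact_force(),r.dwell(.02))[0] for _ in range(10)],0);print("f0",f0.round(2))
print(r.move_l(g-NN*.006,max_speed=.012,stop_force=7));st(r,"touch")
def F():
    f=np.mean([(r.current_contact_force(),r.dwell(.03))[0] for _ in range(12)],0)-f0;return f@NN,f@UP,f@UY
r.dwell(.3)
print("n,up,y",np.round(F(),2),"M",np.round(r.current_ft_torque(),2),"t",r.current_time_s(), "along n",(np.array(r.current_eef_pos())-FACE)@NN, (np.array(r.current_eef_pos())-FACE)@UP,(np.array(r.current_eef_pos())-FACE)@UY)
for n in("side","top"):
    c=r.capture(n);np.savez(f"{n}5.npz",**{k:c[k] for k in("image","depth","intrinsics","R","t")})
    P=cloud(c);hsv=cv2.cvtColor(c["image"],cv2.COLOR_RGB2HSV);D=P-FACE;s,t,h=D@UP*1e3,D@UY*1e3,D@NN*1e3
    w=(hsv[...,0]>6)&(hsv[...,0]<32)&(hsv[...,1]>80)&(hsv[...,2]>80)&(abs(s)<50)&(abs(t)<32)
    for k,lo,hi in(("block",13,24),("table",-5,5)):
        m=w&(h>lo)&(h<hi);A=np.c_[s[m],t[m],np.ones(m.sum())];kk=np.linalg.lstsq(A,h[m],rcond=None)[0]
        print(n,k,m.sum(),"h",np.median(h[m]).round(1),"s",np.percentile(s[m],[1,99]).round(1),"t",np.percentile(t[m],[1,99]).round(1),np.degrees(kk[:2]).round(2))
E
```

```text
f0 [-0.02  0.17 -0.68]
True
touch t28.19 p [0.6287 0.0394 0.1174] F [-0.9  0.2  4.1] gap 0.0438 gf 97.0
n,up,y [ 5.86  2.09 -0.76] M [ 0.08  0.22 -0.13] t 28.8917 along n 0.017668067502897546 -2.279987231508424e-05 0.00012041257721941438
side block 306 h 17.9 s [-34.   17.4] t [-21.8  23.4] [2.02 0.45]
side table 104 h -0.1 s [-43.3 -17.6] t [-20.4  22.9] [ 5.94 -2.18]
top block 332 h 17.2 s [-1.  34.2] t [-22.1  22.3] [-2.13 -0.65]
top table 101 h -0.1 s [32.9 42.8] t [-20.8  20.1] [-8.84 -0.25]
```

```bash
cat > press.py <<'E'
from h import *
from plant import r
f0=np.array([-.02,.17,-.68])
def FM():
    d=[(r.current_contact_force(),r.current_ft_torque(),r.dwell(.03)) for _ in range(15)]
    f=np.mean([a[0] for a in d],0)-f0;m=np.mean([a[1] for a in d],0);return np.array([f@NN,f@UP,f@UY]),np.array([m@NN,m@UP,m@UY])
E
python3 - <<'E'
from press import *
cmd=np.array(r.current_eef_pos());a=(cmd-FACE)@NN
for k in range(8):
    f,m=FM();print(k,"a %.5f"%a,"F",f.round(2),"M",m.round(3),"actual %.5f"%((np.array(r.current_eef_pos())-FACE)@NN),"t%.2f"%r.current_time_s())
    if f[0]>9: break
    a-=.0003;r.move_l(FACE+NN*a,QP,max_speed=.01);r.dwell(.1)
E
```

```text
0 a 0.01764 F [ 5.9   2.2  -0.78] M [-0.029 -0.194  0.164] actual 0.01762 t29.49
1 a 0.01734 F [ 5.64  1.57 -0.61] M [-0.037 -0.155  0.247] actual 0.01766 t30.34
2 a 0.01704 F [ 7.87  2.25 -1.7 ] M [-0.015 -0.404  0.227] actual 0.01765 t31.19
3 a 0.01674 F [10.19  2.11 -2.64] M [-0.021 -0.648  0.184] actual 0.01761 t32.04
```

```bash
python3 - <<'E'
from press import *
r.dwell(.4);f,m=FM();print(f.round(2),m.round(3));st(r)
if 7<f[0]<13: print(r.hand_in())
E
```

```text
[ 9.88  2.   -2.57] [-0.021 -0.671  0.198]
 t32.94 p [0.6289 0.0393 0.1174] F [-3.9  2.2  9.6] gap 0.0435 gf 97.8
the job is handed in; nothing more can be done
None
```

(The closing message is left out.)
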